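# Put the contaminated sample cup in the spill tray with the tongs

## Robot

A 6-joint arm with a two-finger parallel gripper is mounted at the origin on a cart in front of the work surface, level with it; the furniture and walls round the work are solid. World frame = base frame: x ahead of the robot, y to its left, z up, the work surface at z = 0. Lengths are in m, angles in rad, forces in N, time in s.
With the tool pointing down it reaches from about 0.375 to 0.9 m from the base axis. Payload 3.1 kg.
Tool frame: the origin (TCP) lies at the very end of the fingers, on their centre line; the grasp point (between the pads) lies 19 mm behind it; z points along the fingers, y is the line along which they close (so a half turn about z gives the same grasp; the last joint's range is limited). The gripper opens to 85 mm and grips with 20 to 120 N. Pads are 22 mm wide; open, the fingers measure 114 mm over their backs; the gripper's body (76 mm by 85 mm) begins 54 mm behind the grasp point. The pads swing forward as they close: fully open they stand 13 mm farther back than shut.
Start: joints at [-1.373, 0.527, 1.433, -0, 1.181, -0.178], TCP at [0.229, -0.581, 0.231] pointing down, gripper open.
Joint ranges: [-3.08, 3.08], [-0.75, 2.2], [0.22, 2.44], [-1.43, 4.57], [0, 2.65], [-2.85, 2.85]. Speed limits (rad/s): [2.79, 2.79, 3.14, 3.14, 3.14, 3.14].

## Interface

Orientations are given as a unit quaternion [x, y, z, w].
In Python, from station import telemetry, snapshot, ticket gives the robot as it stands.
- The arm moves only by the tool move_arm, never from a script. Its argument "commands" is text: rows parted by semicolons, each of 7 numbers parted by spaces: the shift along the tool's x, y, z in mm, then the turn, a rotation vector about the tool's x, y, z in degrees, then the opening, from -1 (shut) to 1 (fully open). A call has exactly 5 rows; each row is the pose to reach, as a shift and turn from the pose commanded when the call began, along the tool's axes at that moment; what a row does not reach only later rows make up. A row lasts 1/8 s, in which the tool goes at most 62.5 mm and 10.7 degrees, less where a joint would pass 70% of its speed; a pose out of reach is approached as far as the arm can. A call with a gripper value outside its range is refused whole. The fingers move at their own pace and stop on an object; "grip_force" is the grip in N (left out, the last holds). Time passes only in rows, so rows that repeat a pose let the fingers close, or fill a call up. It gives the time, the measured TCP pose, the force, the opening and the grip force at its end, in the units of the state.
- telemetry.sense(): the state, without advancing time (a new reading comes with each control period).
- snapshot(name): name is "scene" or "top"; returns a dict with "image" (480x640x3 uint8, red, green, blue), "fx", "fy", "cx", "cy" (pixels), "pose" (4x4, takes a point from camera to world coordinates). Camera axes: x right, y down, z forward; pixel columns grow to the right and rows downward; lengths in m; the calibration is good to about 2 mm. A picture is of the moment at which its call begins. There is no depth.
- ticket.sign_off(): hands the job in; it is judged then, once.
The state is a dict: "t": time; "q": joint angles; "qd": joint speeds; "tau": joint torques, N m; "tcp_pos": TCP position; "tool_rot": TCP orientation; "force": force on the tool from outside, world axes, zero at the start; "ft_torque": the same for the moment, N m; "finger_gap": opening from 0.0 (shut) to 1.0 (fully open); "gripper_force": force on a finger pad.
Only numpy, scipy, OpenCV 4.12 (cv2) and the standard library are available. Lean on these libraries where they do the work, as an engineer would, in place of code of your own. Each camera call takes 0.05 s, during which the arm holds its last target. There are 200 camera calls.

## Task

The outside of the amber sample cup is contaminated, so the gripper must never touch it: lift the tongs by the bow out of their rest, whose walls leave no room at the grips, lay them flat on the bare worktop and let go, then take them again across the blue grips. Squeeze them round the cup's body, lift it and stand it upright in the white spill tray without dropping it, then lay the used tongs flat inside the tray too, clear of the cup. Leave the two clean cups and the timer alone.

Things in the scene. Friction and masses are not known exactly. Their poses are not given: they have to be found in the camera images.
- tongs: Spring tongs of bent steel strip, 200 mm long, 86 g, sprung open; at the start in the rest. Origin: midway between the blue grips, at the underside; x to the jaws, z up. Grips: x -22 to +22, 28 mm tall, 62 mm over their outsides when open; squeezed across y (4 to 8 N a side) they close the jaws; 44 mm over the grips when a 36 mm cup is held. Hinges at x -70.
- tongs_jaws (a point): Point midway between the V jaws, 72 mm ahead of the tongs' origin, 8 mm above their underside: a held cup's axis passes here. Rubber-lined jaws from 58 to 86 mm ahead of the origin, 16 mm tall; sprung open 85 mm wide outside and 62 mm apart at the tips; with 57 mm over the grips about 53 mm apart at the tips.
- tongs_bow (a point): Middle of the straight part of the rigid U bow, 88 mm behind the tongs' origin, 8 mm above the underside: pinch here across the tongs' y (27 mm wide, 16 mm tall; bow from 110 to 70 mm behind the origin). Pinching the bow does not close the jaws.
- tongs_left (a joint): Closing angle of the left arm, rad: 0 sprung fully open, about 0.12 when the jaws hold the cup (the right arm moves alike).
- tongs_rest: Fixed rest: bent steel channel, 95 mm long (x, the way the tongs point), open at both ends, 103 mm wide over its feet. Floor 12 mm above the worktop; side walls 44 mm high, 73 mm apart inside, close beside the blue grips; the bow and the jaws stick out at the ends. Origin: centre of its underside.
- amber_cup: The contaminated sample cup: screw-lid cup filled with amber (dark yellow) liquid, 74 mm tall, body 36 mm in diameter up to 60 mm, red lid 39 mm in diameter above, about 70 g. Origin: centre of its underside, z up. It stands on the worktop in a loose row with the two clean cups.
- clean_cup_a: Clean sample cup, same size, almost clear with pale contents, red lid; bystander. Origin: centre of its underside.
- clean_cup_b: Clean sample cup, same size, almost clear with pale contents, red lid; bystander. Origin: centre of its underside.
- spill_tray: Fixed white plastic tray, 290 mm (its x) by 210 mm (its y) outside, walls 4 mm thick and 20 mm high, floor 6 mm above the worktop. Origin: centre of its underside.
- timer_box: Bystander: small white timer, 62 x 68 x 22 mm, on the worktop behind. Origin: centre of its underside.
There are look-alikes about, which are no part of the job. Leave any green or turquoise look-alike of the amber_cup alone.

How it is judged:
On the way, in this order (a step that is already met when the one before it is completed fails the run):
1. the tongs lie flat on the bare worktop, out of their rest and let go (height (world z) of tongs below 0.004 m and angle between tongs's own z axis and vertical below 0.06 rad and contact force between the fingers and tongs below 0.05 N and linear speed of tongs below 0.02 m/s), for 0.2 s.
2. the amber cup hangs in the tongs, its foot more than 10 mm up (height (world z) of amber_cup above 0.01 m and contact force between tongs and amber_cup above 0.3 N and contact force between the fingers and tongs above 0.3 N), for 0.2 s.
At the end, for the whole second after the job is handed in: The amber cup stands upright (within 0.06 rad) and at rest on the floor of the spill tray, wholly inside its walls; the tongs lie flat (within 0.06 rad) and at rest on the tray's floor, bow and jaws inside its walls, not touching the cup; the gripper touches neither (x of amber_cup in the frame of spill_tray between -0.126 and 0.126 m and y of amber_cup in the frame of spill_tray between -0.086 and 0.086 m and height (world z) of amber_cup between 0.003 and 0.01 m and angle between each of amber_cup, tongs's own z axis and vertical below 0.06 rad and linear speed of each of amber_cup, tongs below 0.02 m/s and x of tongs_jaws in the frame of spill_tray between -0.13 and 0.13 m and y of tongs_jaws in the frame of spill_tray between -0.095 and 0.095 m and x of tongs_bow in the frame of spill_tray between -0.13 and 0.13 m and y of tongs_bow in the frame of spill_tray between -0.095 and 0.095 m and height (world z) of tongs below 0.01 m and contact force between tongs and amber_cup below 0.05 N).
It fails at once if the gripper or the arm touched the contaminated cup (contact force between any of the fingers, the arm and amber_cup above 0.2 N).
It fails at once if the amber cup tipped (more than 0.5 rad) (angle between amber_cup's own z axis and vertical above 0.5 rad).
It fails at once if the amber cup was dropped: out of the tongs with its foot more than 15 mm above the tray's floor (height (world z) of amber_cup above 0.021 m and contact force between tongs and amber_cup below 0.01 N).
It fails at once if a clean cup or the timer was shifted more than 25 mm, or a clean cup tipped (distance of any of clean_cup_a, clean_cup_b, timer_box from where it was at the start of the episode above 0.025 m or angle between any of clean_cup_a, clean_cup_b's own z axis and vertical above 0.4 rad).
It also fails if it takes over 72 s, if anything falls off the work surface, if the arm or the gripper's body presses on something with over 40 N, if the wrist force passes 120 N, or if a joint passes its speed limit or range.

## Working session

There is one attempt and no reset: what is moved stays moved. The work goes in short steps, Python scripts to look and compute and a tool call to move; the robot and the scene stay as the last step left them, time stands still between calls to the robot, and variables do not carry over. Pictures are saved under pics/ and viewed, at most 10 in all, crops included, and the job is handed in when it is done.

Besides the shell and the picture viewer there is one more tool, called after "Emit:" as name(argument=value, ...) on one line, values as JSON. move_arm: Moves the arm, as the interface text tells. Its arguments: {"type":"object","properties":{"commands":{"type":"string"},"grip_force":{"type":"number"}},"required":["commands"]}

```bash
mkdir -p pics; python3 - <<'E'
from station import telemetry, snapshot
import cv2,pickle,numpy as np
print(telemetry.sense())
for n in("scene","top"):
    s=snapshot(n); pickle.dump(s,open(n+'0.pkl','wb')); cv2.imwrite(f'pics/{n}0.png',s['image'][:,:,::-1]); print(n,s['fx'],s['fy'],s['cx'],s['cy'],np.round(s['pose'],3).tolist())
E
```

```text
{'t': 0.0, 'q': array([-1.37351373e+00,  5.28433996e-01,  1.43387296e+00,  6.51729786e-07,
        1.18140097e+00, -1.78484404e-01]), 'qd': array([ 1.17510663e-03, -1.30316019e-05, -1.93000345e-03, -7.86094336e-05,
        9.05763935e-04, -2.55009042e-04]), 'tau': array([-1.20465643e-04, -4.42345154e+01, -1.78026974e+01, -1.03964023e-04,
        8.41352827e-03, -5.37600002e-06]), 'tcp_pos': array([ 0.22926373, -0.58068043,  0.23036271]), 'tool_rot': array([ 9.82401229e-01,  1.86779834e-01, -9.63937138e-06, -1.05759454e-03]), 'force': array([ 0.13005335, -0.91013788,  0.23938965]), 'ft_torque': array([-0.06136718, -0.05190206,  0.00458705]), 'gripper_force': 0.0, 'finger_gap': 1.0004308275088023}
scene 489.828375021329 489.828375021329 319.74846160906395 233.3183305810618 [[0.617, -0.323, 0.717, -0.446], [-0.786, -0.228, 0.574, -0.816], [-0.022, -0.918, -0.395, 0.608], [0.0, 0.0, 0.0, 1.0]]
top 440.6371188787861 440.6371188787861 318.3339414337701 236.62828796935523 [[-0.019, -0.994, 0.11, 0.425], [-1.0, 0.018, -0.013, -0.034], [0.011, -0.111, -0.994, 1.114], [0.0, 0.0, 0.0, 1.0]]
```

View pics/scene0.png

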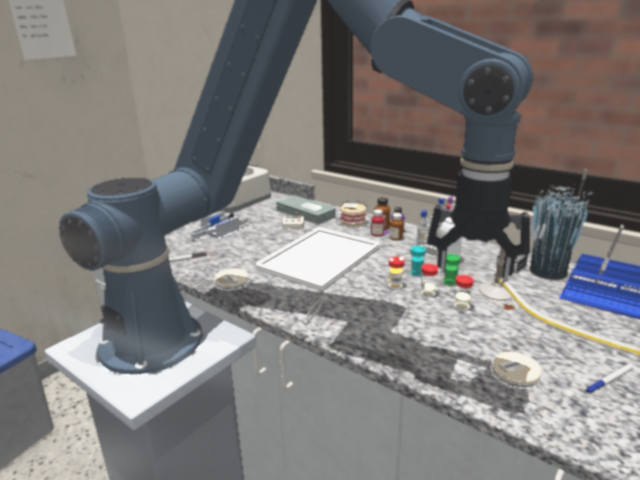

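View pics/top0.png

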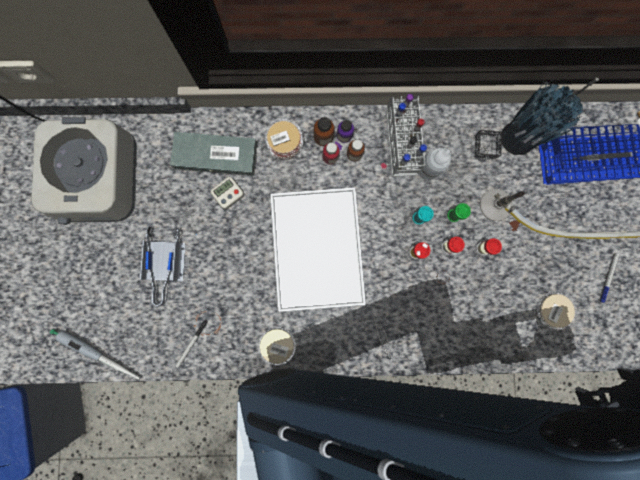

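The two views show three red-lidded cups (top: 421,251; 455,244; 490,246) next to turquoise (424,214) and green (460,212) look-alikes. The tongs are in the rest at (162,262), with the bow towards the robot at (158,300), and the tray is at (318,249). I'll enlarge the candidates and the tongs.

```bash
cat > h.py <<'E'
import numpy as np,cv2,pickle
def ray(s,u,v):
    P=np.array(s['pose']); d=P[:3,:3]@np.array([(u-s['cx'])/s['fx'],(v-s['cy'])/s['fy'],1]); return P[:3,3],d/np.linalg.norm(d)
def plane(s,u,v,z):
    o,d=ray(s,u,v); return o+d*(z-o[2])/d[2]
def proj(s,p):
    P=np.array(s['pose']); c=P[:3,:3].T@(np.array(p)-P[:3,3]); return np.array([s['fx']*c[0]/c[2]+s['cx'],s['fy']*c[1]/c[2]+s['cy']])
def tri(s1,p1,s2,p2):
    o1,d1=ray(s1,*p1);o2,d2=ray(s2,*p2)
    k=np.linalg.lstsq(np.c_[d1,-d2],o2-o1,rcond=None)[0]; a,b=o1+k[0]*d1,o2+k[1]*d2
    return (a+b)/2,np.linalg.norm(a-b)
def blobs(s,lo,hi,box,amin=8):
    h=cv2.cvtColor(s['image'],cv2.COLOR_RGB2HSV); m=cv2.inRange(h,lo,hi)
    if lo[0]==0: m|=cv2.inRange(h,(170,lo[1],lo[2]),(180,hi[1],hi[2]))
    k=np.zeros_like(m);x0,y0,x1,y1=box;k[y0:y1,x0:x1]=m[y0:y1,x0:x1]
    n,l,st,c=cv2.connectedComponentsWithStats(k)
    return [(c[i].round(1),st[i].tolist()) for i in range(1,n) if st[i][4]>=amin]
def load(n): return pickle.load(open(n+'.pkl','rb'))
def shot(n,tag):
    from station import snapshot
    s=snapshot(n);pickle.dump(s,open(n+tag+'.pkl','wb'));return s
def crop(s,x0,y0,x1,y1,w,h): return cv2.resize(s['image'][y0:y1,x0:x1,::-1],(w,h),interpolation=cv2.INTER_CUBIC)
E
python3 - <<'E'
from h import *
t=load('top0');s=load('scene0')
a=np.vstack([crop(t,125,215,205,315,400,500)])
b=np.vstack([crop(s,375,240,485,310,400,250),crop(t,400,200,510,270,400,250)])
cv2.imwrite('pics/c1.png',np.hstack([a,b]))
print('top red');[print(x) for x in blobs(t,(0,120,90),(8,255,255),(400,190,520,270))]
print('scene red');[print(x) for x in blobs(s,(0,120,90),(8,255,255),(375,240,485,310))]
print('top blue');[print(x) for x in blobs(t,(100,120,60),(130,255,255),(125,215,205,315),4)]
print('scene blue');[print(x) for x in blobs(s,(100,120,60),(130,255,255),(180,190,260,260),4)]
g=cv2.cvtColor(t['image'],cv2.COLOR_RGB2HSV);m=cv2.inRange(g,(0,0,205),(180,30,255));m[:, :250]=0;m[:,390:]=0;m[:170]=0;m[320:]=0
m=cv2.morphologyEx(m,cv2.MORPH_CLOSE,np.ones((9,9)))
c=max(cv2.findContours(m,0,2)[0],key=cv2.contourArea);r=cv2.minAreaRect(c);print(r)
for p in cv2.boxPoints(r):print(p,plane(t,*p,0.02).round(4))
E
```

```text
top red
(array([513.9, 223. ]), [511, 222, 7, 3, 11])
(array([455.7, 244.1]), [448, 237, 17, 16, 207])
(array([493.1, 246.1]), [485, 238, 17, 17, 211])
(array([421.4, 250.3]), [414, 242, 16, 17, 168])
scene red
(array([396.2, 262.4]), [390, 257, 14, 10, 97])
(array([429.2, 269. ]), [422, 264, 16, 11, 150])
(array([463.9, 280.9]), [456, 275, 17, 13, 175])
top blue
(array([147.5, 260.3]), [145, 251, 6, 19, 88])
(array([169.6, 261.2]), [168, 253, 4, 17, 51])
scene blue
(array([214.2, 219.9]), [209, 216, 11, 9, 61])
((316.8450012207031, 248.8124237060547), (117.86344146728516, 86.80268096923828), 85.42607879638672)
[268.88235 193.52943] [0.6577 0.0744 0.02  ]
[355.4086  186.60735] [ 0.6719 -0.1446  0.02  ]
[364.80765 304.0954 ] [ 0.3771 -0.1594  0.02  ]
[278.2814  311.01752] [0.3645 0.0533 0.02  ]
```

View pics/c1.png

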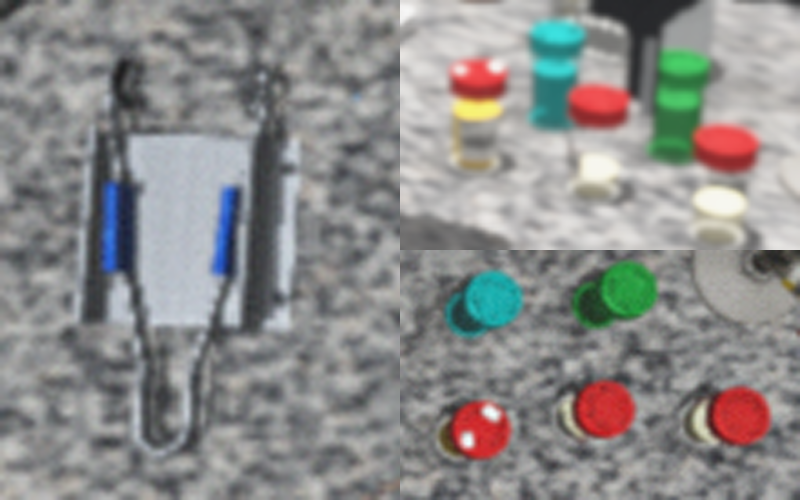

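The crop shows the three red-lidded candidates:
- Left (top 421,250; scene 396,262): yellow-amber body, so this is the amber cup.
- Middle (455,244) and right (493,246): pale contents, so these are the clean cups.

The turquoise and green cups are look-alikes and stay where they are. The tongs' bow tip is at about top (157.6,305), and the jaw hooks are at (150,228) and (179,229). Next I measure positions.

```bash
python3 - <<'E'
from h import *
t=load('top0');s=load('scene0')
for n,p in(('amber',(421.9,250.3)),('clean1',(455.7,244.1)),('clean2',(493.1,246.1)),('turq',(424.5,214)),('green',(460.5,212)),('timer',(228,192))):
    print(n,plane(t,*p,.074 if n!='timer' else .022).round(4))
print('tri lids',tri(t,(421.9,250.3),s,(396.3,259.5)))
for n,p,z in(('bowtip',(157.6,304.7),.028),('gripL',(147.5,260.5),.04),('gripR',(171,261.2),.04),('jawL',(150,228),.028),('jawR',(178.8,229.5),.028)): print(n,plane(t,*p,z).round(4))
for z in (0,0.012): 
  for p in ((151.5,242),(174,242),(145,279),(173.5,280.5)):print(z,plane(t,*p,z).round(4))
cv2.imwrite('pics/c2.png',np.hstack([crop(s,170,190,270,265,800,600)]))
E
```

```text
amber [ 0.5031 -0.2927  0.074 ]
clean1 [ 0.5164 -0.374   0.074 ]
clean2 [ 0.51  -0.463  0.074]
turq [ 0.5901 -0.3029  0.074 ]
green [ 0.5935 -0.3896  0.074 ]
timer [0.6629 0.1769 0.022 ]
tri lids (array([ 0.50320304, -0.29291259,  0.0735664 ]), np.float64(0.00026890660983341615))
bowtip [0.3858 0.3453 0.028 ]
gripL [0.4929 0.3678 0.04  ]
gripR [0.4902 0.3109 0.04  ]
jawL [0.5741 0.3681 0.028 ]
jawR [0.5691 0.297  0.028 ]
0 [ 0.5421  0.3738 -0.    ]
0 [0.5411 0.3171 0.    ]
0 [0.4491 0.3879 0.    ]
0 [0.4441 0.3167 0.    ]
0.012 [0.5408 0.3694 0.012 ]
0.012 [0.5398 0.3133 0.012 ]
0.012 [0.4489 0.3834 0.012 ]
0.012 [0.4439 0.3129 0.012 ]
```

View pics/c2.png

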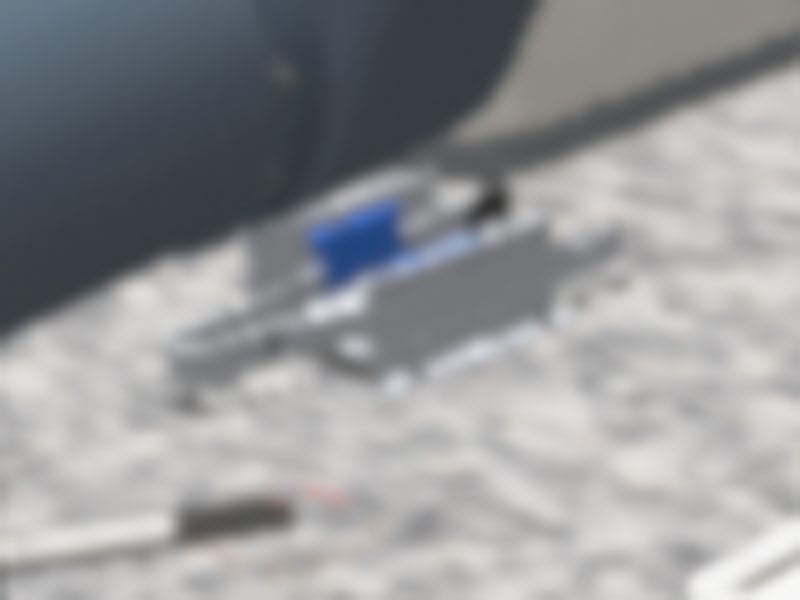

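Emit:
move_arm(commands="60 -48 0 0 0 9 1; 115 -93 0 0 0 18 1; 170 -138 0 0 0 25.4 1; 225 -183 0 0 0 25.4 1; 270 -219 0 0 0 25.4 1")

```text
t: 0.72
tcp_pos: [0.3834, -0.3072, 0.2311]
tool_rot: [0.999, -0.034, 0.0, -0.0]
force: [1.0, -0.9, -0.3]
finger_gap: 0.999
gripper_force: 0.0
```

```bash
cat >> h.py <<'E'
def to(x,y,z,yaw):
    from station import telemetry
    from scipy.spatial.transform import Rotation as R
    o=telemetry.sense();r=R.from_quat(o['tool_rot']);T=R.from_euler('xz',[180,yaw],degrees=True)
    print('t %.2f tcp'%o['t'],o['tcp_pos'].round(4),'gap %.3f F %.1f'%(o['finger_gap'],o['gripper_force']),'force',o['force'].round(1),'yaw %.1f'%np.degrees(np.arctan2(*r.as_matrix()[[1,0],0])))
    print('shift',(1000*r.inv().apply(np.array([x,y,z])-o['tcp_pos'])).round(1),'turn',np.degrees((r.inv()*T).as_rotvec()).round(1))
E
python3 - <<'E'
from h import *
t=load('top0');s=load('scene0')
print('bow tip',tri(t,(157.6,304.7),s,(191.2,234.4)))
print('gripL rear top',tri(t,((106/5+125),272/5+215),s,(309/8+170,234/8+190)))
to(.47,.12,.22,-3.9)
to(.408,.344,.20,-3.9)
E
```

```text
bow tip (array([0.38429436, 0.34889461, 0.02136979]), np.float64(0.003411785687332844))
gripL rear top (array([0.47146525, 0.37123919, 0.03790506]), np.float64(2.0383955478523017e-05))
t 0.72 tcp [ 0.3834 -0.3072  0.2311] gap 0.999 F 0.0 force [ 1.  -0.9 -0.3] yaw -3.9
shift [  57.3 -432.1   11.3] turn [-0. -0. -0.]
t 0.72 tcp [ 0.3834 -0.3072  0.2311] gap 0.999 F 0.0 force [ 1.  -0.9 -0.3] yaw -3.9
shift [ -19.8 -651.4   31.4] turn [-0. -0. -0.]
```

Emit:
move_arm(commands="25 -56 0 0 0 0 1; 50 -112 0 0 0 0 1; 68 -171 0 0 0 0 1; 75 -232 0 0 0 0 1; 75 -294 5 0 0 0 1")

```text
t: 1.35
tcp_pos: [0.4784, -0.019, 0.2264]
tool_rot: [0.999, -0.034, 0.001, 0.0]
force: [0.4, 1.2, 0.1]
finger_gap: 1.002
gripper_force: 0.0
```

Emit:
move_arm(commands="-5 -62 5 0 0 0 1; -18 -124 10 0 0 0 1; -35 -184 15 0 0 0 1; -55 -242 20 0 0 0 1; -80 -298 25 0 0 0 1")

```text
t: 1.98
tcp_pos: [0.4173, 0.2839, 0.201]
tool_rot: [0.999, -0.034, 0.0, -0.0]
force: [0.9, -0.5, -0.6]
finger_gap: 1.001
gripper_force: 0.0
```

```bash
python3 -c "
from h import *
to(.408,.344,.20,-3.9);to(.408,.344,.008,-3.9)"
```

```text
t 1.98 tcp [0.4173 0.2839 0.201 ] gap 1.001 F 0.0 force [ 0.9 -0.5 -0.6] yaw -3.9
shift [-13.4 -59.4   1. ] turn [-0. -0.  0.]
t 1.98 tcp [0.4173 0.2839 0.201 ] gap 1.001 F 0.0 force [ 0.9 -0.5 -0.6] yaw -3.9
shift [-13.4 -59.3 193. ] turn [-0. -0.  0.]
```

Emit:
move_arm(commands="-13.4 -59.4 10 0 0 0 1; -13.4 -59.4 60 0 0 0 0.6; -13.4 -59.4 110 0 0 0 0.6; -13.4 -59.4 140 0 0 0 0.6; -13.4 -59.4 160 0 0 0 0.6")

```text
t: 2.6
tcp_pos: [0.4074, 0.3416, 0.0392]
tool_rot: [0.999, -0.034, -0.001, 0.001]
force: [-0.4, -0.8, -0.7]
finger_gap: 0.797
gripper_force: 0.0
```

```bash
python3 - <<'E'
from h import *
to(.408,.344,.006,-3.9)
s=shot('scene','1');t=shot('top','1')
cv2.imwrite('pics/c3.png',np.hstack([crop(t,120,215,210,350,400,600),crop(s,150,150,270,270,400,600)]))
E
```

```text
t 2.60 tcp [0.4074 0.3416 0.0392] gap 0.797 F 0.0 force [-0.4 -0.8 -0.7] yaw -3.8
shift [ 0.5 -2.5 33.2] turn [0.1 0.2 0.1]
```

View pics/c3.png

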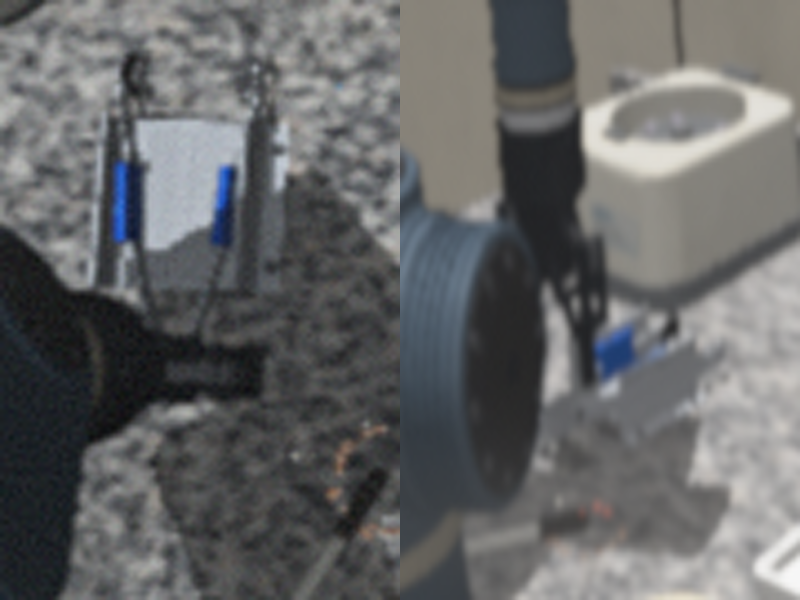

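The gripper is above the bow: in the left crop the bow arms (near 155–200, 330) run in under the gripper centre. I descend and pinch.

Emit:
move_arm(commands="0 0 15 0 0 0 0.6; 0 0 25 0 0 0 0.6; 0 0 33 0 0 0 0.6; 0 0 33 0 0 0 -1; 0 0 33 0 0 0 -1", grip_force=40)

```text
t: 3.32
tcp_pos: [0.4089, 0.3424, 0.0086]
tool_rot: [0.999, -0.034, 0.001, -0.0]
force: [0.9, 2.2, 0.6]
finger_gap: 0.385
gripper_force: 0.7
```

Emit:
move_arm(commands="0 0 0 0 0 0 -1; 0 0 0 0 0 0 -1; 0 0 0 0 0 0 -1; 0 0 -4 0 0 0 -1; 0 0 -10 0 0 0 -1")

```text
t: 3.95
tcp_pos: [0.4088, 0.3422, 0.0183]
tool_rot: [0.999, -0.034, 0.0, -0.0]
force: [2.1, 3.9, -2.3]
finger_gap: 0.31
gripper_force: 39.5
```

Emit:
move_arm(commands="0 0 -10 0 0 0 -1; 0 0 -25 0 0 0 -1; 0 0 -45 0 0 0 -1; 0 0 -65 0 0 0 -1; 0 0 -70 0 0 0 -1")

```text
t: 4.58
tcp_pos: [0.409, 0.3425, 0.0897]
tool_rot: [0.999, -0.034, 0.001, -0.001]
force: [3.8, 4.4, -4.6]
finger_gap: 0.312
gripper_force: 39.9
```

Emit:
move_arm(commands="0 15 0 0 0 0 -1; -3 50 0 0 0 0 -1; -8 90 0 0 0 0 -1; -12 130 0 0 0 0 -1; -15 152 0 0 0 0 -1")

```text
t: 5.2
tcp_pos: [0.3794, 0.189, 0.0878]
tool_rot: [0.999, -0.035, -0.004, 0.001]
force: [-0.2, 0.9, -0.2]
finger_gap: 0.303
gripper_force: 52.0
```

```bash
python3 - <<'E'
from h import *
to(.394,.187,.0,-3.9)
s=shot('scene','2');t=shot('top','2')
cv2.imwrite('pics/c4.png',np.hstack([crop(t,140,200,290,350,400,400),crop(s,150,140,310,300,400,400)]))
E
```

```text
t 5.20 tcp [0.3794 0.189  0.0878] gap 0.303 F 52.0 force [-0.2  0.9 -0.2] yaw -4.1
shift [15.3  0.7 87.7] turn [ 0.1  0.4 -0.2]
```

View pics/c4.png

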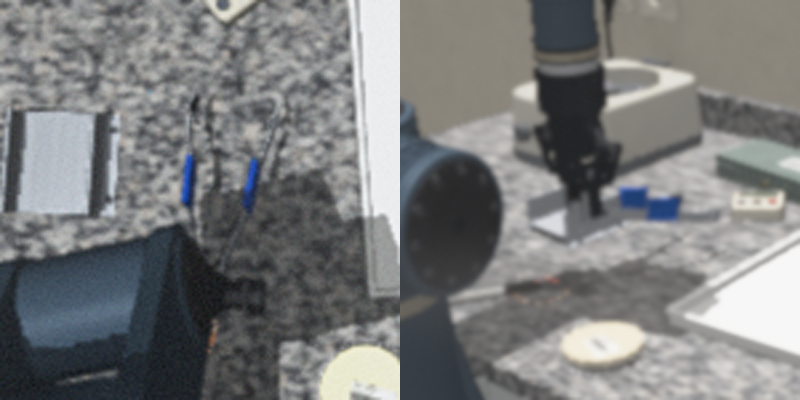

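The tongs are out of the rest and level, between the rest and the tray (grips at 188,180 and 250,185 in the left crop). I lower them and release near the surface.

Emit:
move_arm(commands="0 0 30 0 0 0 -1; 0 0 60 0 0 0 -1; 0 0 72 0 0 0 -1; 0 0 78 0 0 0 -1; 0 0 82 0 0 0 -1")

```text
t: 5.92
tcp_pos: [0.383, 0.1916, 0.0065]
tool_rot: [0.999, -0.034, -0.0, 0.0]
force: [-2.2, 0.1, 1.5]
finger_gap: 0.301
gripper_force: 52.8
```

Emit:
move_arm(commands="0 0 1 0 0 0 -1; 0 0 2 0 0 0 -1; 0 0 2.5 0 0 0 -1; 0 0 2.5 0 0 0 -1; 0 0 2.5 0 0 0 -1")

```text
t: 6.55
tcp_pos: [0.3834, 0.1914, 0.0039]
tool_rot: [0.999, -0.034, 0.0, -0.0]
force: [-2.4, 0.3, 2.2]
finger_gap: 0.301
gripper_force: 52.9
```

Emit:
move_arm(commands="0 0 1 0 0 0 -1; 0 0 2 0 0 0 -1; 0 0 3 0 0 0 -1; 0 0 3 0 0 0 -1; 0 0 3 0 0 0 -1")

```text
t: 7.18
tcp_pos: [0.3832, 0.1914, 0.0008]
tool_rot: [0.999, -0.034, 0.0, -0.0]
force: [-1.4, -0.7, 2.9]
finger_gap: 0.301
gripper_force: 52.9
```

Release gently, then rise.

Emit:
move_arm(commands="0 0 0 0 0 0 -0.3; 0 0 0 0 0 0 0; 0 0 0 0 0 0 0.3; 0 0 0 0 0 0 0.5; 0 0 0 0 0 0 0.5", grip_force=20)

```text
t: 7.8
tcp_pos: [0.3832, 0.1914, 0.0008]
tool_rot: [0.999, -0.034, -0.0, -0.0]
force: [0.4, -0.1, 0.2]
finger_gap: 0.751
gripper_force: 0.0
```

Emit:
move_arm(commands="0 0 -5 0 0 0 0.6; 0 0 -30 0 0 0 0.6; 0 0 -70 0 0 0 0.6; 0 0 -120 0 0 0 1; -60 0 -140 0 0 0 1")

```text
t: 8.43
tcp_pos: [0.3306, 0.1966, 0.1436]
tool_rot: [0.999, -0.035, 0.007, -0.002]
force: [-1.0, 0.9, -0.5]
finger_gap: 0.998
gripper_force: 0.0
```

```bash
python3 - <<'E'
from h import *
to(.394,.187,.0,-3.9)
s=shot('scene','3');t=shot('top','3')
cv2.imwrite('pics/c5.png',np.hstack([crop(t,150,190,280,320,520,520),crop(s,200,180,270,320,260,520)]))
print('top blue');[print(x) for x in blobs(t,(100,120,60),(130,255,255),(150,215,280,315),4)]
print('scene blue');[print(x) for x in blobs(s,(100,120,60),(130,255,255),(180,190,330,290),4)]
E
```

```text
t 8.43 tcp [0.3306 0.1966 0.1436] gap 0.998 F 0.0 force [-1.   0.9 -0.5] yaw -4.0
shift [ 62.    5.7 144.4] turn [-0.2 -0.8 -0.1]
top blue
(array([213.8, 266. ]), [212, 258, 4, 17, 55])
(array([236. , 266.8]), [234, 259, 5, 17, 57])
scene blue
(array([245.4, 236.8]), [241, 233, 10, 9, 65])
(array([257.3, 241.4]), [252, 237, 11, 10, 73])
```

View pics/c5.png

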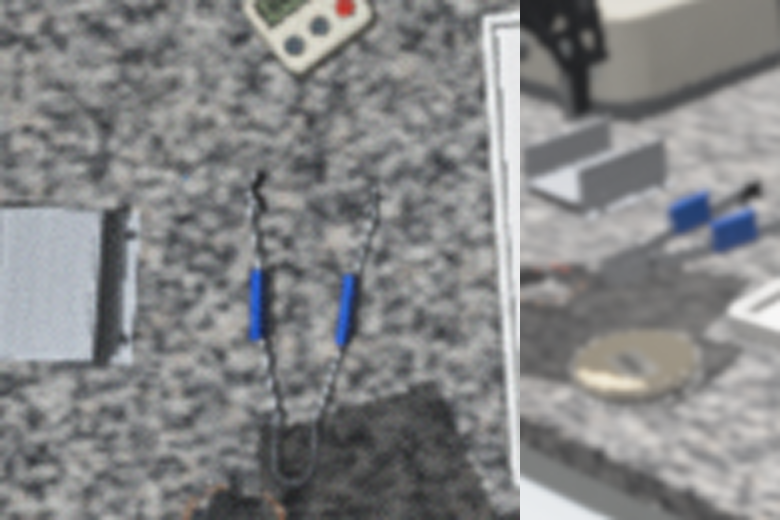

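The tongs lie flat and free on the worktop: grips at top (213.8,266) and (236,266.8), bow tip at about (223,311), jaw tips at (215,233) and (244.5,237).

```bash
python3 - <<'E'
from h import *
t=load('top3');s=load('scene3')
B=plane(t,223,311,.016);L=plane(t,213.8,266,.026);R_=plane(t,236,266.8,.026);J=(plane(t,214.7,233,.016)+plane(t,244.5,236,.016))/2
M=(L+R_)/2
print(B,L,R_,M,J,'len',np.linalg.norm(J-B)); 
for a,b in((B,J),(B,M)):print(np.degrees(np.arctan2(*(b-a)[[1,0]])))
for a in((213.8,266),(236,266.8)):
  for b in((245.4,236.8),(257.3,241.4)):print(tri(t,a,s,b))
to(M[0]+.005,M[1],.15,-3.9)
E
```

```text
[0.36693988 0.18925262 0.016     ] [0.47727426 0.21033556 0.026     ] [0.47430226 0.15583479 0.026     ] [0.47578826 0.18308517 0.026     ] [0.55581397 0.17370245 0.016     ] len 0.1895131337315196
-4.706594458247291
-3.242959742476764
(array([0.4778926 , 0.21282538, 0.01459827]), np.float64(0.00019257848706572206))
(array([ 0.49103933,  0.20272594, -0.00169342]), np.float64(0.03685934732564498))
(array([0.4612871 , 0.16750387, 0.03192425]), np.float64(0.03584402331765168))
(array([0.47453198, 0.15809025, 0.0147784 ]), np.float64(0.0008171553673103597))
t 8.53 tcp [0.3164 0.1946 0.142 ] gap 1.003 F 0.0 force [-0.1 -0.  -0.1] yaw -3.8
shift [164.7   0.7  -9. ] turn [0.1 0.4 0.1]
```

Emit:
move_arm(commands="50 0.7 0 0 0.4 0 1; 105 0.7 0 0 0.4 0 1; 150 0.7 0 0 0.4 0 1; 168 0.7 0 0 0.4 0 1; 168 0.7 20 0 0.4 0 1")

```text
t: 9.15
tcp_pos: [0.4949, 0.1833, 0.1214]
tool_rot: [0.999, -0.034, 0.006, -0.0]
force: [0.3, 0.1, -0.2]
finger_gap: 1.002
gripper_force: 0.0
```

```bash
python3 -c "
from h import *
to(.483,.183,.002,-3.9)"
```

```text
t 9.15 tcp [0.4949 0.1833 0.1214] gap 1.002 F 0.0 force [ 0.3  0.1 -0.2] yaw -3.9
shift [-13.3   1.2 119.2] turn [-0.1 -0.7 -0. ]
```

Emit:
move_arm(commands="-8 0.5 20 0 -0.4 0 1; -8 0.5 50 0 -0.4 0 1; -8 0.5 70 0 -0.4 0 1; -8 0.5 75 0 -0.4 0 1; -8 0.5 75 0 -0.4 0 1")

```text
t: 9.78
tcp_pos: [0.484, 0.1833, 0.0455]
tool_rot: [0.999, -0.034, -0.0, 0.0]
force: [-0.1, 0.1, -0.1]
finger_gap: 1.0
gripper_force: 0.0
```

```bash
python3 -c "
from h import *
to(.483,.183,.002,-3.9)"
```

```text
t 9.78 tcp [0.484  0.1833 0.0455] gap 1.000 F 0.0 force [-0.1  0.1 -0.1] yaw -3.9
shift [-1.   0.4 43.5] turn [0. 0. 0.]
```

Emit:
move_arm(commands="-7 0.5 12 0 0 0 1; -8 0.5 28 0 0 0 1; -8 0.5 38 0 0 0 1; -8 0.5 43 0 0 0 0.7; -8 0.5 43 0 0 0 0.5")

```text
t: 10.4
tcp_pos: [0.4762, 0.1834, 0.0022]
tool_rot: [0.999, -0.034, -0.0, 0.0]
force: [0.1, 0.4, 0.2]
finger_gap: 0.75
gripper_force: 0.1
```

Emit:
move_arm(commands="0 0 0 0 0 0 0.4; 0 0 0 0 0 0 0.34; 0 0 0 0 0 0 0.3; 0 0 0 0 0 0 0.3; 0 0 0 0 0 0 0.3")

```text
t: 11.02
tcp_pos: [0.4768, 0.1834, 0.0034]
tool_rot: [0.999, -0.034, 0.001, -0.0]
force: [0.9, -1.8, 6.3]
finger_gap: 0.653
gripper_force: 7.0
```

Emit:
move_arm(commands="0 0 -5 0 0 0 0.3; 0 0 -15 0 0 0 0.3; 0 0 -30 0 0 0 0.3; 0 0 -45 0 0 0 0.3; 0 0 -50 0 0 0 0.3")

```text
t: 11.65
tcp_pos: [0.4768, 0.1836, 0.0541]
tool_rot: [0.999, -0.034, 0.001, -0.0]
force: [0.1, -1.1, -1.1]
finger_gap: 0.657
gripper_force: 4.9
```

```bash
python3 - <<'E'
from h import *
to(.476,.183,.15,0)
s=shot('scene','4');t=shot('top','4')
cv2.imwrite('pics/c6.png',np.hstack([crop(t,180,210,290,320,400,400),crop(s,215,170,295,250,400,400)]))
print('scene blue');[print(x) for x in blobs(s,(100,120,60),(130,255,255),(180,170,330,290),4)]
E
```

```text
t 11.65 tcp [0.4768 0.1836 0.0541] gap 0.657 F 4.9 force [ 0.1 -1.1 -1.1] yaw -3.9
shift [ -0.6   0.6 -95.9] turn [-0.  -0.1 -3.9]
scene blue
(array([246.5, 222.8]), [240, 218, 14, 13, 93])
```

View pics/c6.png

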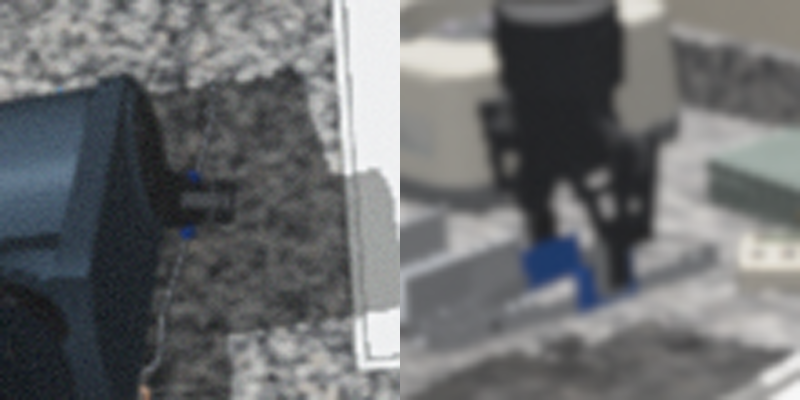

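```bash
python3 - <<'E'
from h import *
t=load('top4');s=load('scene4')
print(tri(t,(237.2,234.2),s,(276.6,219.6)))
c=np.array([.476,.1835]);a=np.radians(-3.9);u=np.array([np.cos(a),np.sin(a)]);v=np.array([-u[1],u[0]])
for x,y,z in((86,-37,0),(86,-37,16),(-70,-14,16),(-110,0,16),(-110,0,0),(22,-28,28),(22,-28,0)):
  for dz in(.04,.05,.06):
    p=np.r_[c+u*x/1e3+v*y/1e3,dz+z/1e3];print((x,y,z),dz,'scene',((proj(s,p)-[215,170])*5+[400,0]).round(0),'top',((proj(t,p)-[180,210])*3.636).round(0))
E
```

```text
(array([0.55050451, 0.14700813, 0.06214363]), np.float64(0.000595802485423251))
(86, -37, 0) 0.04 scene [728. 280.] top [223.  79.]
(86, -37, 0) 0.05 scene [727. 264.] top [220.  77.]
(86, -37, 0) 0.06 scene [726. 249.] top [218.  75.]
(86, -37, 16) 0.04 scene [726. 255.] top [219.  76.]
(86, -37, 16) 0.05 scene [726. 240.] top [216.  74.]
(86, -37, 16) 0.06 scene [725. 224.] top [214.  72.]
(-70, -14, 16) 0.04 scene [501. 325.] top [167. 311.]
(-70, -14, 16) 0.05 scene [499. 309.] top [164. 311.]
(-70, -14, 16) 0.06 scene [497. 293.] top [161. 312.]
(-110, 0, 16) 0.04 scene [429. 341.] top [141. 372.]
(-110, 0, 16) 0.05 scene [427. 325.] top [138. 373.]
(-110, 0, 16) 0.06 scene [425. 308.] top [134. 374.]
(-110, 0, 0) 0.04 scene [432. 367.] top [146. 370.]
(-110, 0, 0) 0.05 scene [430. 351.] top [143. 371.]
(-110, 0, 0) 0.06 scene [428. 334.] top [140. 372.]
(22, -28, 28) 0.04 scene [636. 264.] top [195. 170.]
(22, -28, 28) 0.05 scene [635. 248.] top [192. 169.]
(22, -28, 28) 0.06 scene [634. 233.] top [190. 168.]
(22, -28, 0) 0.04 scene [640. 308.] top [203. 173.]
(22, -28, 0) 0.05 scene [638. 292.] top [200. 172.]
(22, -28, 0) 0.06 scene [637. 277.] top [197. 171.]
```

Emit:
move_arm(commands="0 0 -30 0 0 0 0.3; 0 10 -60 0 0 0 0.3; -5 40 -75 0 0 -2 0.3; -12 85 -80 0 0 -5 0.3; -20 130 -80 0 0 -8 0.3")

```text
t: 12.38
tcp_pos: [0.4473, 0.0541, 0.1328]
tool_rot: [0.999, 0.037, 0.001, 0.0]
force: [-0.9, -0.2, -1.1]
finger_gap: 0.654
gripper_force: 4.9
```

```bash
python3 -c "
from h import *
to(.43,-.1,.13,4.2)
to(.3719,-.3024,.13,4.2)"
```

```text
t 12.38 tcp [0.4473 0.0541 0.1328] gap 0.654 F 4.9 force [-0.9 -0.2 -1.1] yaw 4.3
shift [-28.8 152.3   2.8] turn [ 0.  -0.1  0.1]
t 12.38 tcp [0.4473 0.0541 0.1328] gap 0.654 F 4.9 force [-0.9 -0.2 -1.1] yaw 4.3
shift [-101.9  349.8    2.8] turn [ 0.  -0.1  0.1]
```

Emit:
move_arm(commands="-5 45 3 0 0 0 0.3; -15 90 3 0 0 0 0.3; -28 140 3 0 0 0 0.3; -42 185 3 0 0 0 0.3; -58 230 3 0 0 0 0.3")

```text
t: 13.0
tcp_pos: [0.4055, -0.18, 0.1292]
tool_rot: [0.999, 0.036, -0.0, -0.0]
force: [1.1, 0.2, -1.1]
finger_gap: 0.652
gripper_force: 4.9
```

Emit:
move_arm(commands="-14 40 0 0 0 0 0.3; -28 75 0 0 0 0 0.3; -38 105 0 0 0 0 0.3; -44 120 0 0 0 0 0.3; -44 120 0 0 0 0 0.3")

```text
t: 13.62
tcp_pos: [0.3706, -0.3017, 0.1293]
tool_rot: [0.999, 0.035, -0.0, -0.0]
force: [-0.2, -0.9, -0.0]
finger_gap: 0.65
gripper_force: 4.9
```

```bash
python3 - <<'E'
from h import *
to(.3719,-.3024,.031,4.2)
s=shot('scene','5');t=shot('top','5')
for n,q in(('top',t),('scene',s)):
  print(n,[b[0].tolist() for b in blobs(q,(0,120,90),(8,255,255),(370,190,520,310))],'blue',[(b[0].tolist(),b[1]) for b in blobs(q,(100,120,60),(130,255,255),(340,230,520,330),4)])
cv2.imwrite('pics/c7.png',np.hstack([crop(t,390,200,500,310,400,400),crop(s,340,220,460,340,400,400)]))
E
```

```text
t 13.62 tcp [ 0.3706 -0.3017  0.1293] gap 0.650 F 4.9 force [-0.2 -0.9 -0. ] yaw 4.0
shift [ 1.3  0.8 98.3] turn [-0.   0.  -0.2]
top [[514.8, 224.4], [455.7, 244.2], [492.9, 246.2], [421.3, 250.5]] blue [([424.0, 301.9], [422, 300, 5, 5, 22]), ([426.0, 318.5], [425, 318, 3, 2, 6])]
scene [[448.0, 206.2], [396.1, 262.3], [429.0, 269.1], [463.9, 280.9]] blue [([360.1, 252.0], [356, 247, 9, 12, 84]), ([377.1, 260.4], [376, 256, 4, 10, 28])]
```

View pics/c7.png

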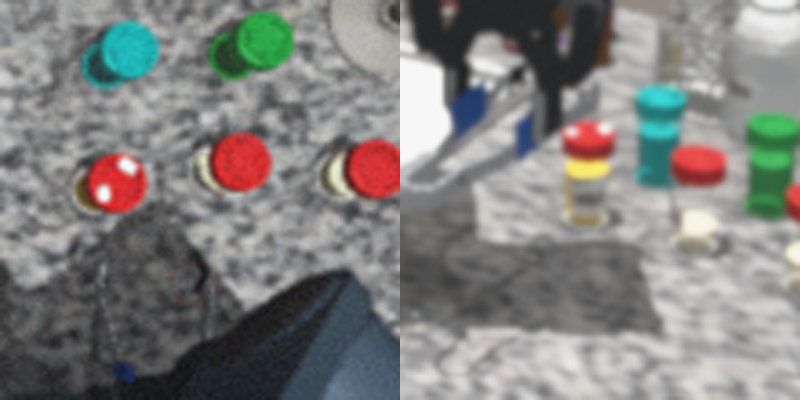

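The tongs hang level and open behind the amber cup (top: jaw tips at about (418,274) and (445,275), cup lid at (421.3,250.5)). I check the centre line.

```bash
python3 - <<'E'
from h import *
t=load('top5')
L=plane(t,417.8,273.7,.135);R_=plane(t,445,274.8,.135);print(L,R_,(L+R_)/2)
a=np.radians(4.0);u=np.array([np.cos(a),np.sin(a)]);print(np.array([.3706,-.3017])+.085*u)
E
```

```text
[ 0.44658698 -0.26604826  0.135     ] [ 0.44302385 -0.32650883  0.135     ] [ 0.44480541 -0.29627855  0.135     ]
[ 0.45539294 -0.2957707 ]
```

Emit:
move_arm(commands="0 0.8 30 0 0 -0.2 0.3; 0 0.8 60 0 0 -0.2 0.3; 0 0.8 85 0 0 -0.2 0.3; 0 0.8 98 0 0 -0.2 0.3; 0 0.8 98 0 0 -0.2 0.3")

```text
t: 14.35
tcp_pos: [0.3708, -0.301, 0.031]
tool_rot: [0.999, 0.038, -0.001, -0.001]
force: [-0.4, -0.4, -0.1]
finger_gap: 0.651
gripper_force: 4.9
```

Emit:
move_arm(commands="10 0 0 0 0 0 0.3; 22 0 0 0 0 0 0.3; 34 0 0 0 0 0 0.3; 46 0 0 0 0 0 0.3; 54 0 0 0 0 0 0.3")

```text
t: 14.98
tcp_pos: [0.4259, -0.2981, 0.0317]
tool_rot: [0.999, 0.038, 0.0, 0.0]
force: [0.3, -0.3, -1.2]
finger_gap: 0.655
gripper_force: 4.9
```

```bash
python3 - <<'E'
from h import *
to(.4317,-.298,.031,4.2)
s=shot('scene','6')
print([b[0].tolist() for b in blobs(s,(0,120,90),(8,255,255),(370,190,520,310))])
E
```

```text
t 14.97 tcp [ 0.4259 -0.2981  0.0317] gap 0.655 F 4.9 force [ 0.3 -0.3 -1.2] yaw 4.4
shift [5.8 0.3 0.7] turn [ 0.  -0.   0.2]
[[448.0, 206.2], [398.4, 261.1], [429.0, 269.1], [463.9, 280.9]]
```

Emit:
move_arm(commands="4 0 0 0 0 0 0.3; 7 0 0 0 0 0 0.3; 7 0 0 0 0 0 0.3; 7 0 0 0 0 0 0.15; 7 0 0 0 0 0 0.05")

```text
t: 15.65
tcp_pos: [0.4315, -0.2975, 0.0315]
tool_rot: [0.999, 0.038, -0.0, -0.0]
force: [0.3, 1.4, -1.2]
finger_gap: 0.529
gripper_force: 9.4
```

Emit:
move_arm(commands="0 0 0 0 0 0 0; 0 0 0 0 0 0 -0.1; 0 0 0 0 0 0 -0.3; 0 0 0 0 0 0 -0.5; 0 0 0 0 0 0 -1", grip_force=25)

```text
t: 16.27
tcp_pos: [0.4317, -0.2975, 0.0315]
tool_rot: [0.999, 0.038, -0.0, -0.0]
force: [-0.6, 0.1, -0.6]
finger_gap: 0.511
gripper_force: 25.4
```

Emit:
move_arm(commands="0 0 0 0 0 0 -1; 0 0 0 0 0 0 -1; 0 0 0 0 0 0 -1; 0 0 0 0 0 0 -1; 0 0 0 0 0 0 -1")

```text
t: 16.9
tcp_pos: [0.4317, -0.2976, 0.0315]
tool_rot: [0.999, 0.038, -0.0, -0.0]
force: [-0.4, 0.3, -0.5]
finger_gap: 0.511
gripper_force: 25.4
```

```bash
python3 - <<'E'
from h import *
to(.4317,-.298,.031,4.2)
s=shot('scene','7');t=shot('top','7')
for q in(s,t):print([(b[0].tolist(),b[1]) for b in blobs(q,(0,120,90),(8,255,255),(370,190,520,310))])
cv2.imwrite('pics/c8.png',np.hstack([crop(t,390,200,500,310,400,400),crop(s,340,220,460,340,400,400)]))
E
```

```text
t 16.90 tcp [ 0.4317 -0.2976  0.0315] gap 0.511 F 25.4 force [-0.4  0.3 -0.5] yaw 4.3
shift [-0.1  0.4  0.5] turn [-0.   0.   0.1]
[([448.0, 206.2], [447, 204, 3, 5, 10]), ([398.4, 262.0], [396, 258, 6, 10, 34]), ([429.0, 269.1], [422, 264, 15, 11, 147]), ([463.9, 280.9], [456, 275, 17, 13, 177])]
[([514.6, 224.3], [512, 222, 6, 7, 19]), ([492.9, 246.2], [485, 238, 17, 17, 216])]
```

View pics/c8.png

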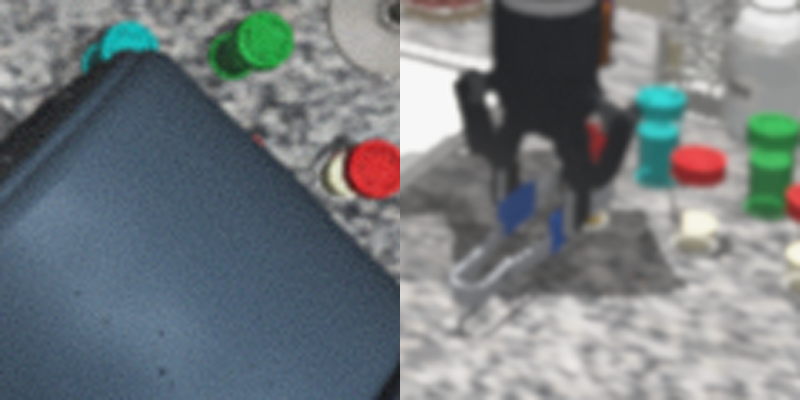

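The amber cup is gripped: gap 0.511 × 85 mm ≈ 43 mm over the grips, at 25 N. The scene crop shows the tongs level, with the blue grips between the pads and the fingers clear of the cup. I lift gently.

Emit:
move_arm(commands="0 0 -3 0 0 0 -1; 0 0 -8 0 0 0 -1; 0 0 -15 0 0 0 -1; 0 0 -20 0 0 0 -1; 0 0 -20 0 0 0 -1")

```text
t: 17.62
tcp_pos: [0.4321, -0.2979, 0.0522]
tool_rot: [0.999, 0.038, 0.0, 0.001]
force: [0.9, -0.7, -1.3]
finger_gap: 0.512
gripper_force: 25.6
```

Emit:
move_arm(commands="0 0 -8 0 0 0 -1; 0 0 -18 0 0 0 -1; 0 0 -28 0 0 0 -1; 0 0 -38 0 0 0 -1; 0 0 -40 0 0 0 -1")

```text
t: 18.25
tcp_pos: [0.4322, -0.298, 0.0926]
tool_rot: [0.999, 0.038, 0.001, 0.001]
force: [-0.4, 0.4, -0.9]
finger_gap: 0.51
gripper_force: 25.7
```

```bash
python3 - <<'E'
from h import *
to(.5467,-.0432,.0915,4.2)
s=shot('scene','8')
for b in blobs(s,(0,120,90),(8,255,255),(370,190,520,310)):print(b)
print('expect',proj(s,[.503,-.2928,.134]))
h=cv2.cvtColor(s['image'],cv2.COLOR_RGB2HSV);print('amber',blobs(s,(18,90,100),(32,255,255),(370,200,430,300),3))
E
```

```text
t 18.25 tcp [ 0.4322 -0.298   0.0926] gap 0.510 F 25.7 force [-0.4  0.4 -0.9] yaw 4.3
shift [ 133.5 -245.4    0.9] turn [ 0.1 -0.1  0.1]
(array([448. , 206.2]), [447, 204, 3, 5, 10])
(array([399.2, 237.7]), [398, 233, 4, 10, 26])
(array([429. , 269.1]), [422, 264, 15, 11, 147])
(array([463.9, 280.9]), [456, 275, 17, 13, 177])
expect [397.17429724 236.79954019]
amber [(array([397.7, 263.3]), [397, 263, 2, 2, 3])]
```

The cup hangs in the tongs: its lid rose from row 262 to 237.7, as predicted for this lift. I carry it to the tray.

Emit:
move_arm(commands="6 -12 0 0 0 0 -1; 20 -36 0 0 0 0 -1; 36 -66 0 0 0 0 -1; 53 -98 0 0 0 0 -1; 70 -129 0 0 0 0 -1")

```text
t: 18.92
tcp_pos: [0.4918, -0.1615, 0.091]
tool_rot: [0.999, 0.038, -0.001, -0.001]
force: [0.2, -0.8, -2.5]
finger_gap: 0.508
gripper_force: 25.8
```

Emit:
move_arm(commands="17 -31 0 0 0 0 -1; 33 -61 0 0 0 0 -1; 48 -89 0 0 0 0 -1; 58 -107 0 0 0 0 -1; 63 -116 0 0 0 0 -1")

```text
t: 19.55
tcp_pos: [0.5455, -0.0412, 0.091]
tool_rot: [0.999, 0.039, -0.001, -0.0]
force: [-0.4, -0.2, -1.5]
finger_gap: 0.51
gripper_force: 25.8
```

```bash
python3 - <<'E'
from h import *
to(.5467,-.0432,.0375,4.2)
s=shot('scene','9');t=shot('top','9')
for q in(s,t):print([(b[0].tolist(),b[1]) for b in blobs(q,(0,120,90),(8,255,255),(260,150,400,310))])
for z in(.074,.134,.136):print('expect',z,proj(s,[.618,-.038,z]),proj(t,[.618,-.038,z]))
E
```

```text
t 19.55 tcp [ 0.5455 -0.0412  0.091 ] gap 0.510 F 25.8 force [-0.4 -0.2 -1.5] yaw 4.4
shift [ 1.1  2.1 53.5] turn [-0.   0.1  0.2]
[([377.6, 219.5], [372, 217, 12, 6, 67])]
[([330.6, 154.3], [323, 150, 16, 9, 80]), ([383.3, 165.1], [382, 163, 4, 5, 15])]
expect 0.074 [339.24845146 222.28585212] [313.72802493 204.36169927]
expect 0.134 [339.12181109 202.78023449] [313.74286922 199.49383168]
expect 0.136 [339.11751563 202.11863197] [313.74339472 199.32150542]
```

Emit:
move_arm(commands="0 0 10 0 0 0 -1; 0 0 24 0 0 0 -1; 0 0 36 0 0 0 -1; 0 0 44 0 0 0 -1; 0 0 48 0 0 0 -1")

```text
t: 20.27
tcp_pos: [0.5455, -0.0433, 0.0426]
tool_rot: [0.999, 0.038, -0.001, -0.0]
force: [0.2, -1.0, -1.3]
finger_gap: 0.511
gripper_force: 25.8
```

Emit:
move_arm(commands="0 0 1 0 0 0 -1; 0 0 2 0 0 0 -1; 0 0 3 0 0 0 -1; 0 0 4 0 0 0 -1; 0 0 4 0 0 0 -1")

```text
t: 20.9
tcp_pos: [0.5459, -0.0432, 0.0396]
tool_rot: [0.999, 0.038, 0.0, 0.0]
force: [-0.4, 0.1, -2.1]
finger_gap: 0.511
gripper_force: 25.8
```

Emit:
move_arm(commands="0 0 0.5 0 0 0 -1; 0 0 1 0 0 0 -1; 0 0 1.5 0 0 0 -1; 0 0 1.5 0 0 0 -1; 0 0 1.5 0 0 0 -1")

```text
t: 21.52
tcp_pos: [0.546, -0.0433, 0.0381]
tool_rot: [0.999, 0.038, 0.0, 0.0]
force: [0.2, -0.3, -0.8]
finger_gap: 0.506
gripper_force: 25.8
```

Emit:
move_arm(commands="0 0 0.3 0 0 0 -1; 0 0 0.6 0 0 0 -1; 0 0 1 0 0 0 -1; 0 0 1 0 0 0 -1; 0 0 1 0 0 0 -1")

```text
t: 22.15
tcp_pos: [0.546, -0.0433, 0.0371]
tool_rot: [0.999, 0.038, 0.0, 0.0]
force: [0.4, -0.0, -0.7]
finger_gap: 0.515
gripper_force: 25.9
```

Emit:
move_arm(commands="0 0 0.3 0 0 0 -1; 0 0 0.6 0 0 0 -1; 0 0 1 0 0 0 -1; 0 0 1 0 0 0 -1; 0 0 1 0 0 0 -1")

```text
t: 22.78
tcp_pos: [0.5461, -0.0433, 0.0361]
tool_rot: [0.999, 0.038, 0.0, 0.0]
force: [1.8, 0.6, 1.2]
finger_gap: 0.511
gripper_force: 25.4
```

```bash
python3 - <<'E'
from h import *
from station import telemetry
to(.5467,-.0432,.0375,4.2)
s=shot('scene','10');t=shot('top','10')
for q,b in((s,(300,190,380,270)),(t,(270,160,400,240))):
  print('red',[(x[0].tolist(),x[1]) for x in blobs(q,(0,120,90),(8,255,255),b,3)],'amber',[(x[0].tolist(),x[1]) for x in blobs(q,(15,80,80),(35,255,255),b,3)])
to(0,0,0,0)
print(proj(s,[.617,-.038,.08]),proj(t,[.617,-.038,.08]))
E
```

```text
t 22.77 tcp [ 0.5461 -0.0433  0.0361] gap 0.511 F 25.4 force [1.8 0.6 1.2] yaw 4.3
shift [ 0.6 -0.  -1.4] turn [ 0.  -0.   0.1]
red [([375.7, 219.5], [372, 217, 8, 6, 45])] amber [([342.8, 230.0], [341, 229, 4, 3, 10]), ([340.0, 243.0], [339, 243, 3, 1, 3])]
red [([383.4, 165.2], [382, 163, 4, 5, 14])] amber []
t 22.88 tcp [ 0.546  -0.0432  0.0361] gap 0.508 F 25.4 force [0.4 0.5 0.3] yaw 4.3
shift [-541.2  -84.4   35.9] turn [ 0.  -0.   4.3]
[339.03257202 220.46985562] [313.73689916 204.31379383]
```

The wrist force went from about -1.5 N to about +0.7 N, so the cup stands on the tray floor. I open slowly to the approach width, keeping hold of the tongs.

Emit:
move_arm(commands="0 0 0 0 0 0 0; 0 0 0 0 0 0 0.07; 0 0 0 0 0 0 0.13; 0 0 0 0 0 0 0.2; 0 0 0 0 0 0 0.25", grip_force=20)

```text
t: 23.5
tcp_pos: [0.5457, -0.0432, 0.0359]
tool_rot: [0.999, 0.038, -0.0, -0.0]
force: [-0.7, -0.2, -2.0]
finger_gap: 0.627
gripper_force: 5.9
```

Emit:
move_arm(commands="0 0 0 0 0 0 0.3; 0 0 0 0 0 0 0.3; 0 0 0 0 0 0 0.3; 0 0 0 0 0 0 0.3; 0 0 0 0 0 0 0.3")

```text
t: 24.12
tcp_pos: [0.5459, -0.0432, 0.036]
tool_rot: [0.999, 0.038, -0.0, -0.0]
force: [-0.1, 0.3, -1.7]
finger_gap: 0.649
gripper_force: 4.9
```

```bash
python3 - <<'E'
from h import *
to(.497,-.046,.012,4.2)
s=shot('scene','11')
q,b=s,(300,190,380,270)
print('red',[(x[0].tolist(),x[1]) for x in blobs(q,(0,120,90),(8,255,255),b,3)],'amber',[(x[0].tolist(),x[1]) for x in blobs(q,(15,80,80),(35,255,255),b,3)])
E
```

```text
t 24.12 tcp [ 0.5459 -0.0432  0.036 ] gap 0.649 F 4.9 force [-0.1  0.3 -1.7] yaw 4.3
shift [-48.9  -0.9  24. ] turn [-0.   0.   0.1]
red [([375.7, 219.5], [372, 217, 8, 6, 45])] amber []
```

Emit:
move_arm(commands="-4 0 0 0 0 0 0.3; -12 0 0 0 0 0 0.3; -24 0 0 0 0 0 0.3; -38 0 0 0 0 0 0.3; -48 0 0 0 0 0 0.3")

```text
t: 24.8
tcp_pos: [0.4964, -0.0468, 0.036]
tool_rot: [0.999, 0.038, -0.001, -0.0]
force: [-0.6, -0.2, -0.8]
finger_gap: 0.646
gripper_force: 4.9
```

```bash
python3 - <<'E'
from h import *
to(.497,-.046,.012,4.2)
s=shot('scene','12');t=shot('top','12')
for q,b in((s,(300,180,360,270)),(t,(270,170,370,240))):
  print('red',[(x[0].tolist(),x[1]) for x in blobs(q,(0,120,90),(8,255,255),b,3)],'amber',[(x[0].tolist(),x[1]) for x in blobs(q,(15,80,80),(35,255,255),b,3)])
print(proj(s,[.617,-.038,.08]),proj(t,[.617,-.038,.08]))
E
```

```text
t 24.80 tcp [ 0.4964 -0.0468  0.036 ] gap 0.646 F 4.9 force [-0.6 -0.2 -0.8] yaw 4.3
shift [ 0.7 -0.7 24. ] turn [-0.   0.1  0.1]
red [([340.7, 222.8], [337, 218, 10, 9, 57])] amber [([339.5, 229.5], [336, 227, 9, 6, 46])]
red [([314.7, 204.9], [307, 197, 15, 16, 148])] amber []
[339.03257202 220.46985562] [313.73689916 204.31379383]
```

The cup stands free in the tray where planned: its lid is at top (314.7,204.9), predicted (313.7,204.3). I lower the tongs.

Emit:
move_arm(commands="0 0 6 0 0 0 0.3; 0 0 14 0 0 0 0.3; 0 0 21 0 0 0 0.3; 0 0 24.5 0 0 0 0.3; 0 0 25.5 0 0 0 0.3")

```text
t: 25.52
tcp_pos: [0.4979, -0.0468, 0.0101]
tool_rot: [0.999, 0.038, -0.0, -0.0]
force: [0.3, -0.1, 0.6]
finger_gap: 0.653
gripper_force: 4.9
```

Emit:
move_arm(commands="0 0 0.3 0 0 0 0.3; 0 0 0.3 0 0 0 0.4; 0 0 0.3 0 0 0 0.6; 0 0 0.3 0 0 0 0.85; 0 0 0.3 0 0 0 1")

```text
t: 26.15
tcp_pos: [0.4981, -0.0469, 0.0104]
tool_rot: [0.999, 0.038, 0.0, 0.0]
force: [-0.1, 0.3, 0.6]
finger_gap: 1.002
gripper_force: 0.0
```

Emit:
move_arm(commands="0 0 0 0 0 0 1; 0 0 -10 0 0 0 1; 0 0 -30 0 0 0 1; 0 0 -60 0 0 0 1; 0 0 -100 0 0 0 1")

```text
t: 26.78
tcp_pos: [0.4974, -0.0467, 0.1111]
tool_rot: [0.999, 0.038, -0.001, -0.0]
force: [0.7, -0.8, -0.2]
finger_gap: 0.999
gripper_force: 0.0
```

Emit:
move_arm(commands="-10 60 -50 0 0 0 1; -20 120 -60 0 0 0 1; -40 180 -60 0 0 0 1; -40 240 -60 0 0 0 1; -40 240 -60 0 0 0 1")

```text
t: 27.4
tcp_pos: [0.4766, -0.2939, 0.1714]
tool_rot: [0.999, 0.035, 0.001, 0.002]
force: [0.1, 0.9, 0.5]
finger_gap: 0.998
gripper_force: 0.0
```

```bash
python3 - <<'E'
from h import *
to(.497,-.046,.012,4.2)
s=shot('scene','13');t=shot('top','13')
for q,b in((s,(230,180,390,300)),(t,(265,185,370,310))):
  for n,lo,hi in(('red',(0,120,90),(8,255,255)),('amber',(15,80,80),(35,255,255)),('blue',(100,100,50),(130,255,255))):
    print(n,[(x[0].tolist(),x[1]) for x in blobs(q,lo,hi,b,5)])
g=cv2.cvtColor(t['image'],cv2.COLOR_RGB2GRAY)[186:310,268:364].copy();m=((g<170)*255).astype(np.uint8)
n,l,st,c=cv2.connectedComponentsWithStats(m);print([(st[i]+[268,186,0,0,0]).tolist() for i in range(1,n) if st[i][4]>10])
print([b[0].tolist() for b in blobs(t,(0,120,90),(8,255,255),(400,190,520,270))])
c=np.array([.496,-.0468]);a=np.radians(4.3);u=np.array([np.cos(a),np.sin(a)]);v=np.array([-u[1],u[0]])
for x,y,z in((0,30,28),(0,-30,28),(0,30,14),(0,-30,14),(-110,0,16),(86,38,16),(86,-38,16)):
    p=np.r_[c+u*x/1e3+v*y/1e3,.006+z/1e3];print((x,y,z),proj(s,p).round(1),proj(t,p).round(1))
E
```

```text
t 27.40 tcp [ 0.4766 -0.2939  0.1714] gap 0.998 F 0.0 force [0.1 0.9 0.5] yaw 4.1
shift [  37.5 -246.4  158.6] turn [ 0.2 -0.2 -0.1]
red [([378.0, 219.6], [372, 217, 12, 6, 62]), ([339.7, 223.0], [334, 218, 13, 9, 72])]
amber [([339.3, 229.7], [335, 227, 10, 6, 46])]
blue [([308.4, 251.8], [305, 248, 8, 9, 46]), ([324.6, 256.9], [321, 252, 8, 11, 55])]
red [([314.8, 204.8], [307, 197, 15, 16, 140])]
amber []
blue [([329.5, 254.5], [329, 247, 2, 16, 32]), ([307.4, 256.2], [306, 248, 4, 17, 33])]
[[268, 186, 51, 34, 313], [320, 186, 27, 4, 67], [356, 186, 8, 17, 84], [307, 197, 17, 18, 195], [359, 211, 5, 7, 22], [268, 223, 4, 10, 39], [329, 222, 3, 10, 12], [359, 222, 5, 8, 28], [301, 224, 4, 10, 15], [268, 235, 5, 12, 41], [360, 236, 4, 8, 17], [287, 247, 77, 63, 2587], [268, 248, 6, 5, 22], [306, 248, 4, 18, 39], [268, 257, 6, 7, 32], [268, 265, 10, 45, 278]]
[[514.8, 224.2]]
(0, 30, 28) [306.8 247.8] [306.  257.4]
(0, -30, 28) [324.9 252.6] [330.3 255.1]
(0, 30, 14) [307.  252.3] [306.1 257.8]
(0, -30, 14) [325.  257.2] [330.1 255.5]
(-110, 0, 16) [291.9 269.9] [322.3 301.2]
(86, 38, 16) [321.7 240.2] [299.8 223.8]
(86, -38, 16) [343.9 245.9] [330. 221.]
```

```bash
python3 -c "
from station import ticket
print(ticket.sign_off())"
```

```text
the job is handed in; nothing more can be done
None
```

The job is handed in at about 27 s of the 72 s allowed. In my last images the amber cup stands upright in the spill tray and the used tongs lie flat beside it, clear of the cup; the arm blocked the overhead view of the clean cups then, and the sign-off gave no verdict.

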